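# Refit the upper burr of a coffee grinder

### The job

The grinder has been cleaned: put its upper burr carrier back. Lower it by its handle into the grinder's collar, turn it under light pressure, without forcing it, until its lugs drop through the slots, then turn it clockwise (seen from above) up to the stop so that it is locked, and let go. Leave the tamper, the dosing cup and the cleaning brush where they are.

Things in the scene. Friction and masses are not known exactly. Their poses are not given: they have to be found in the camera images.
- carrier_grip (a point): Middle of the grip bar of the upper burr carrier, on its axis, 66 mm above its underside. The bar is straight, black, 60 mm long (along x), 12 mm thick, 14 mm tall; it stands on a leg at each end (legs 5 mm, 48 mm apart inside), with 20 mm of free space between bar and body. z is up along the axis.
- carrier: The loose carrier, 0.2 to 0.4 kg, upright on the counter at the start: round black and dark steel body 63 mm across, 39 mm high, tapered foot (52 mm at the bottom, full from 7 mm up). Three lugs on its side at x and +-120 deg, 12 mm wide, 22 to 30 mm above the underside, reaching 41 mm from the axis. Origin: centre of underside; axes as carrier_grip.
- lug (a point): Middle of the carrier's lug at +x (below the +x end of the bar; none is below the -x end), 37 mm from its axis, 26 mm above its underside. The three lugs are alike: any lug may go into any slot.
- collar (a point): Centre of the open steel collar (100 mm across) on top of the grinder, level with its rim, 200 mm above the counter, z up. Bore 67 mm across. Its lip, 6 mm thick, has three slots, at x and +-120 deg, each 18 mm wide at the bore, 24 mm at the outer end, reaching 44 mm from the axis. Under the lip is a groove 11 mm high, its floor 17 mm below the rim.
- grinder: The fixed grinder, 150 mm wide, 225 mm long, 200 mm high; origin on the counter under the collar's axis. Its motor column stands behind the collar (towards its own +x) and is 186 mm high. With its lugs on the rim the carrier's grip point is 44 mm above the rim; with lugs in the slots it drops 17 mm: lugs on the groove's floor, body flush with the rim, grip point 27 mm above it.
- lock0 (a point): Where the middle of a lug lies when the carrier is turned to the stop: 37 mm from the collar's axis, 34 deg clockwise from above of the slot at collar +x, 13 mm below the rim. Once dropped, the carrier turns freely (friction only, no detent) clockwise for 34 deg from mid-slot to this solid stop, lugs under the lip; the other way it is stopped within 13 deg.
- lock1 (a point): The same for the slot at +120 deg (counterclockwise from collar +x, seen from above).
- lock2 (a point): The same for the slot at -120 deg.
- dosing_cup: Bystander: small steel cup with a side handle, 58 mm in diameter and 58 mm high, open at the top; origin at the centre of its underside.
- tamper: Bystander: coffee tamper, steel disc 58 mm in diameter with an upright black round handle, 95 mm high; origin at the centre of its underside.
- brush: Bystander: cleaning brush about 170 mm long, lying flat; origin at the middle of its underside.
There are look-alikes about, which are no part of the job. What is shaped like the carrier but orange or purple is not meant.

How it is judged:
By the outcome, as a careful person would: the job done as asked, in the order asked, and still so for the second after the job is handed in, with the robot touching nothing.
It also fails if it takes over 58 s, if anything falls off the work surface, if the arm or the gripper's body presses on something with over 40 N, if the wrist force passes 120 N, or if a joint passes its speed limit or range.

### The arm

A 6-joint arm with a two-finger parallel gripper is mounted at the origin on the work surface. World frame = base frame: x ahead of the robot, y to its left, z up, the work surface at z = 0. Lengths are in m, angles in degrees, forces in N, time in s.
With the tool pointing down it reaches from about 0.35 to 1 m from the base axis. Payload 7.1 kg.
Tool frame: the origin (TCP) lies midway between the tips of the shut fingers; the grasp point (between the pads) lies 19 mm behind it (env.pinch_z is the distance from the TCP to the grasp point, in m); z points along the fingers, y is the line along which they close (so a half turn about z gives the same grasp; the last joint's range is limited). The gripper opens to 85 mm and grips with 20 to 120 N. Pads are 22 mm wide; open, the fingers measure 114 mm over their backs; the gripper's body (76 mm by 85 mm) begins 54 mm behind the grasp point. The pads swing forward as they close: fully open they stand 13 mm farther back than shut.
Start: joints at [66.864, 24.242, 93.386, -0, 62.372, -1.089], TCP at [0.235, 0.579, 0.231] pointing down, gripper open.
Joint ranges: [-172.04, 172.04], [-51.8, 120.97], [4.93, 147.93], [-75.15, 255.16], [6.16, 154.13], [-145.62, 145.62]. Speed limits (degrees/s): [136.94, 136.94, 172.46, 180, 180, 180].

### API

Orientations are given as [roll, pitch, yaw] about the fixed x, y, z axes, in that order (R = Rz(yaw) Ry(pitch) Rx(roll)).
In Python, from bench import env gives the robot as it stands.
- The arm moves only by the tool apply_moves, never from a script. Its argument "moves" is a list of rows, each a list of 3 entries, a list of its own where there are three numbers: the finger opening in m, from 0 to 0.0854, then the shift along the tool's x, y, z in m, then the turn about the tool's z in rad. A call has exactly 8 rows; each row is the pose to reach, as a shift and turn from the pose commanded when the call began, along the tool's axes at that moment; what a row does not reach only later rows make up. A row lasts 1/8 s, in which the tool goes at most 62.5 mm and 10.7 degrees, less where a joint would pass 70% of its speed; a pose out of reach is approached as far as the arm can. A call with a gripper value outside its range is refused whole. The fingers move at their own pace and stop on an object; "squeeze" is the grip in N (left out, the last holds). Time passes only in rows, so rows that repeat a pose let the fingers close, or fill a call up. It gives the time, the measured TCP pose, the force, the opening and the grip force at its end, in the units of the state.
- env.sense(): the state, without advancing time (a new reading comes with each control period).
- env.camera(name): name is "side" or "top" or "wrist"; returns (picture, depth): 420x560x3 uint8, red, green, blue; 420x560 float32, m along the optical axis (not along the pixel's ray), 0 where there is no reading.
- env.camera_model(name): a dict with "mtx" (3x3 intrinsics, pixels), "k1" (the pictures are not rectified: a ray, as slopes to the right and down, at radius r is drawn at 1 + k1 r^2 times it, then the intrinsics apply), "position" and "rotation" of the camera in the world. Camera axes: x right, y down, z forward; pixel columns grow to the right and rows downward; lengths in m; the calibration is good to about 2 mm. A picture is of the moment at which its call begins: read the wrist's pose just before it. camera_model takes no time and is no camera call; for the wrist camera it gives the pose at the moment of the call.
- env.hand_in(): hands the job in; it is judged then, once.
The state is a dict: "t": time; "q": joint angles; "joint_vel": joint speeds; "effort": joint torques, N m; "eef_pos": TCP position; "orientation": TCP orientation; "force": force on the tool from outside, world axes, zero at the start; "ft_torque": the same for the moment, N m; "gripper_width": opening from 0.0 (shut) to 1.0 (fully open); "grasp_force": force on a finger pad.
Only numpy, scipy, OpenCV 4.12 (cv2) and the standard library are available. Lean on these libraries where they do the work, as an engineer would, in place of code of your own. Each camera call takes 0.05 s, during which the arm holds its last target. There are 200 camera calls.

## Working session

There is one attempt and no reset: what is moved stays moved. The work goes in short steps, Python scripts to look and compute and a tool call to move; the robot and the scene stay as the last step left them, time stands still between calls to the robot, and variables do not carry over. Pictures are saved under pics/ and viewed, at most 10 in all, crops included, and the job is handed in when it is done.

Besides the shell and the picture viewer there is one more tool, called as name(argument=value, ...) on one line, values as JSON. apply_moves: Moves the arm, as the interface text tells. Its arguments: {"type":"object","properties":{"moves":{"type":"array","items":{"type":"array"}},"squeeze":{"type":"number"}},"required":["moves"]}

```bash
mkdir -p pics; cat > h.py <<'E'
import numpy as np, cv2
from bench import env
def shot(n,f):
    m=env.camera_model(n); p,d=env.camera(n); cv2.imwrite(f'pics/{f}.png',p[:,:,::-1]); np.savez(f'{f}.npz',p=p,d=d,**{k:np.array(v) for k,v in m.items()}); return p,d,m
def load(f): 
    z=np.load(f'{f}.npz'); return z['p'],z['d'],z
def cloud(d,m):
    K=np.array(m['mtx']); h,w=d.shape; u,v=np.meshgrid(np.arange(w),np.arange(h))
    pts=np.stack([u,v],-1).reshape(-1,1,2).astype(float)
    # drawn = ray*(1+k1 r^2)
    xy=cv2.undistortPoints(pts,K,np.array([float(m['k1']),0,0,0])).reshape(h,w,2)
    c=np.dstack([xy*d[...,None],d]); return c@np.array(m['rotation']).T+np.array(m['position'])
E
python3 - <<'E'
from h import *
print(env.sense()['eef_pos'],env.sense()['orientation'])
for n in('top','side'): 
    p,d,m=shot(n,n+'0'); print(m)
cv2.imwrite('pics/a.png',np.hstack([cv2.imread('pics/top0.png')]))
E
```

```text
[0.23436121 0.57881856 0.23054553] [-1.79913096e+02 -3.05395945e-03  1.57955372e+02]
{'mtx': array([[540.32725772,   0.        , 276.80464599],
       [  0.        , 540.32725772, 213.1052661 ],
       [  0.        ,   0.        ,   1.        ]]), 'k1': -0.13697955310326762, 'position': array([ 0.20563869, -0.11828358,  1.45460447]), 'rotation': array([-169.58230632,   -0.34184993,  -89.49508403])}
{'mtx': array([[435.26302069,   0.        , 282.15269142],
       [  0.        , 435.26302069, 213.93465408],
       [  0.        ,   0.        ,   1.        ]]), 'k1': -0.07875400536190608, 'position': array([ 0.20070843, -1.04927805,  1.1243666 ]), 'rotation': array([-136.00528514,    0.92199331,  -15.55600738])}
```

View pics/top0.png

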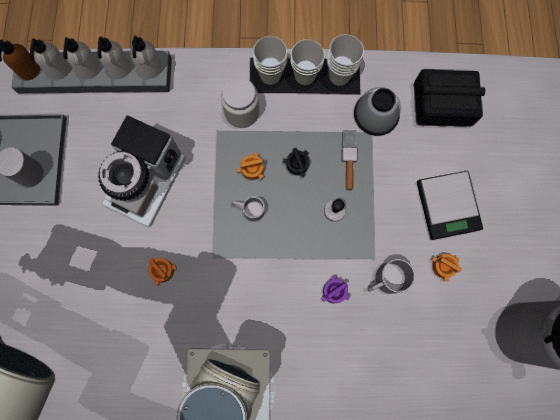

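View pics/side0.png

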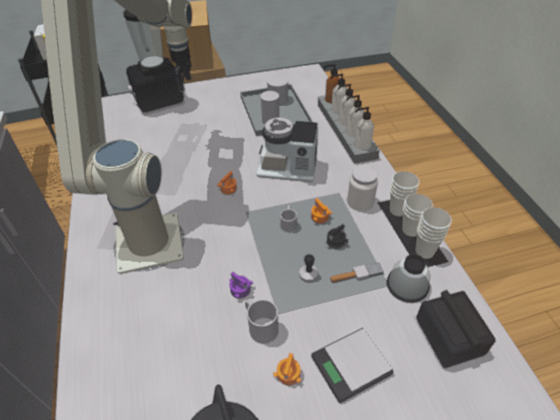

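The top view shows the black carrier at (297,161), the grinder collar at (123,175) with its motor column up and to the right, and the tamper, cup and brush on the mat. Next I'll measure these from depth.

```bash
cat >> h.py <<'E'
from scipy.spatial.transform import Rotation as Ro
_c=cloud
def cloud(d,m):
    return _c(d,{'mtx':m['mtx'],'k1':m['k1'],'position':m['position'],'rotation':Ro.from_euler('xyz',np.array(m['rotation']),degrees=True).as_matrix()})
E
python3 - <<'E'
from h import *
p,d,m=load('top0'); c=cloud(d,m); print(c[240,300],c[161,297],c[175,123])
print(c[120:205:6,297].round(3).tolist())
# carrier
r=c[140:185,275:320].reshape(-1,3); r=r[(r[:,2]>.012)]
b=r[r[:,2]>.055]; print('car',len(r),len(b),r.mean(0),r[:,2].max(), b.mean(0)); x=b[:,:2]-b[:,:2].mean(0); U,S,V=np.linalg.svd(x); print(np.degrees(np.arctan2(V[0,1],V[0,0])),np.ptp(x@V[0]),np.ptp(x@V[1]))
g=c[110:225,80:190].reshape(-1,3)
rim=g[(g[:,2]>.194)&(g[:,2]<.208)]; print('rim',len(rim),cv2.minEnclosingCircle(rim[:,:2].astype(np.float32)),rim[:,2].mean())
col=g[(g[:,2]>.178)&(g[:,2]<.192)]; print('col',len(col),np.median(col,0))
im=cv2.resize(p[105:230,75:330],None,fx=3.1,fy=3.1,interpolation=cv2.INTER_CUBIC); cv2.imwrite('pics/crop1.png',im[:,:,::-1])
E
```

```text
[ 0.39993979 -0.18837249 -0.00303525] [ 0.60025135 -0.17652647  0.07460637] [0.53177727 0.25509764 0.17868447]
[[0.742, -0.18, 0.001], [0.724, -0.18, 0.002], [0.706, -0.179, 0.003], [0.687, -0.179, 0.005], [0.672, -0.18, -0.003], [0.652, -0.179, 0.005], [0.615, -0.177, 0.07], [0.598, -0.177, 0.073], [0.595, -0.179, 0.024], [0.578, -0.179, 0.024], [0.566, -0.18, 0.005], [0.549, -0.18, 0.004], [0.534, -0.18, -0.006], [0.516, -0.18, 0.0], [0.498, -0.18, 0.003]]
car 517 117 [ 0.60076524 -0.17628173  0.06102585] 1.4546044732067045 [ 0.58437932 -0.1744603   0.15477711]
-7.688232948396977 0.4350612086276189 0.03608088548609651
rim 680 ((0.5678632259368896, 0.24644872546195984), 0.08562758564949036) 0.20029113942194535
col 2166 [0.60769947 0.22224604 0.18555056]
```

View pics/crop1.png

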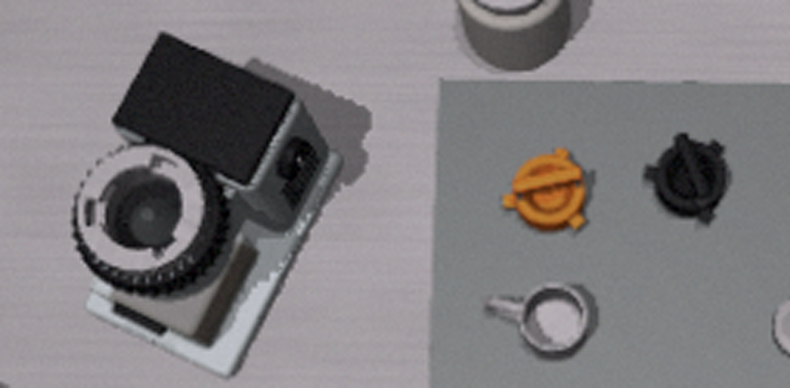

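The crop shows carrier lugs at about (650,173), (718,148) and (707,217), with the bar running from (682,140) to (705,192), so its +x lug is the lower one. The collar slots are at (158,160), (158,245) and (90,210), and the column lies up and to the right.

```bash
cat >> h.py <<'E'
def proj(P,m):
    R=Ro.from_euler('xyz',np.array(m['rotation']),degrees=True).as_matrix()
    q=(np.atleast_2d(P)-np.array(m['position']))@R
    o,_=cv2.projectPoints(q.reshape(-1,1,3),np.zeros(3),np.zeros(3),np.array(m['mtx'],float),np.array([float(m['k1']),0,0,0])); return o.reshape(-1,2)
def unproj(uv,z,m):
    R=Ro.from_euler('xyz',np.array(m['rotation']),degrees=True).as_matrix()
    xy=cv2.undistortPoints(np.array(uv,float).reshape(-1,1,2),np.array(m['mtx']),np.array([float(m['k1']),0,0,0])).reshape(-1,2)
    r=np.c_[xy,np.ones(len(xy))]@R.T; o=np.array(m['position']); return o+r*((z-o[2])/r[:,2:])
def go(pos,yaw,s=None):
    s=s or env.sense(); R=Ro.from_euler('xyz',s['orientation'],degrees=True)
    sh=R.inv().apply(np.array(pos)-s['eef_pos']); a=np.radians((s['orientation'][2]-yaw+180)%360-180)
    print('shift',sh.round(4),'turn',round(a,3)); 
E
python3 - <<'E'
from h import *
p,d,m=load('top0'); c=cloud(d,m)
r=c[140:185,275:320].reshape(-1,3); r=r[(r[:,2]>.012)&(r[:,2]<.1)]
b=r[r[:,2]>.055]; ctr=np.median(b,0); print(len(r),len(b),r.mean(0),b.mean(0)); x=b[:,:2]-b[:,:2].mean(0); U,S,V=np.linalg.svd(x); print('bar yaw',np.degrees(np.arctan2(V[0,1],V[0,0])),np.ptp(x@V[0]),np.ptp(x@V[1]))
k=lambda u,v:(u/3.1+75,v/3.1+105)
l=unproj([k(707,217),k(718,148),k(650,173)],.03,m); print('lugs',l); cc=l.mean(0)
print(np.degrees(np.arctan2(*(l-cc)[:,1::-1].T*1.)) if 0 else [np.degrees(np.arctan2(a[1],a[0])) for a in l-cc],np.linalg.norm(l-cc,axis=1))
s=unproj([k(158,160),k(90,210),k(158,245)],.197,m); cc=s.mean(0); print('slots',s,cc,[np.degrees(np.arctan2(a[1],a[0])) for a in s-cc],np.linalg.norm(s-cc,axis=1))
g=c[110:225,80:190].reshape(-1,3); col=g[(g[:,2]>.180)&(g[:,2]<.190)&(g[:,0]>.58)]
print('col',cv2.minAreaRect(col[:,:2].astype(np.float32)))
go([.60,-.176,.30],20); print(env.camera_model('wrist'),env.pinch_z,env.sense()['gripper_width'])
E
```

```text
510 110 [ 0.60618855 -0.17707778  0.0418983 ] [ 0.608481   -0.17803518  0.07206082]
bar yaw -158.30732714960598 0.06086944199969378 0.01249811707116208
lugs [[ 0.57369826 -0.19496054  0.03      ]
 [ 0.63683977 -0.20478026  0.03      ]
 [ 0.6131772  -0.14471195  0.03      ]]
[np.float64(-158.49729135233454), np.float64(-38.838369003335366), np.float64(81.84098545096347)] [0.0367657  0.03714728 0.03714832]
slots [[0.5734006  0.24547989 0.197     ]
 [0.5325669  0.29734657 0.197     ]
 [0.50465323 0.2409384  0.197     ]] [0.53687358 0.26125495 0.197     ] [np.float64(-23.358253297674903), np.float64(96.80471744555443), np.float64(-147.76650557074535)] [0.03978789 0.03634766 0.03809085]
col ((0.619443416595459, 0.21749305725097656), (0.12564440071582794, 0.092009536921978), 65.58200073242188)
shift [-0.6222 -0.5625 -0.0686] turn 2.408
{'mtx': array([[311.35916652,   0.        , 277.58241502],
       [  0.        , 311.35916652, 211.0184896 ],
       [  0.        ,   0.        ,   1.        ]]), 'k1': -0.05855941159311741, 'position': array([0.16874893, 0.60642424, 0.37316522]), 'rotation': array([1.63918556e+02, 3.86490817e-02, 6.79704809e+01])} 0.0187 1.0013552150048812
```

The numbers agree. The carrier is at (0.608, -0.178) with +x at -158.4°, and the collar is at (0.537, 0.261) with yaw about -24.4°. I'm moving over the carrier.

apply_moves(moves=[[0.0854,[-0.04,-0.036,-0.07],0.15],[0.0854,[-0.08,-0.07,-0.07],0.3],[0.0854,[-0.12,-0.108,-0.07],0.45],[0.0854,[-0.16,-0.144,-0.07],0.6],[0.0854,[-0.2,-0.18,-0.07],0.75],[0.0854,[-0.24,-0.217,-0.07],0.9],[0.0854,[-0.28,-0.253,-0.07],1.05],[0.0854,[-0.32,-0.29,-0.07],1.2]])

```text
t: 1.1
eef_pos: [0.4227, 0.1887, 0.3012]
orientation: [-180.0, 0.0, 88.9]
force: [0.8, -0.6, -0.4]
gripper_width: 1.004
grasp_force: 0.0
```

```bash
python3 - <<'E'
from h import *
s=env.sense(); print(s['t'],s['eef_pos'],s['orientation'],s['q']); go([.608,-.178,.22],21.6)
E
```

```text
1.1 [0.422659   0.18870161 0.30124377] [-1.79998142e+02  6.26697648e-04  8.89245067e+01] [2.25856955e+01 5.40682016e+00 1.08973393e+02 1.88439847e-04
 6.56217403e+01 2.36611110e+01]
shift [-0.3632  0.1922  0.0812] turn 1.175
```

apply_moves(moves=[[0.0854,[-0.046,0.024,0.01],0.15],[0.0854,[-0.092,0.048,0.02],0.3],[0.0854,[-0.14,0.072,0.03],0.45],[0.0854,[-0.185,0.096,0.04],0.6],[0.0854,[-0.23,0.12,0.05],0.75],[0.0854,[-0.275,0.145,0.06],0.9],[0.0854,[-0.32,0.17,0.07],1.05],[0.0854,[-0.363,0.192,0.08],1.175]])

```text
t: 2.1
eef_pos: [0.6097, -0.1769, 0.2205]
orientation: [-180.0, 0.0, 21.6]
force: [0.9, 0.4, 0.3]
gripper_width: 0.998
grasp_force: 0.0
```

```bash
python3 - <<'E'
from h import *
p,d,m=shot('wrist','w1'); s=env.sense(); print(s['t'],s['eef_pos'],s['orientation'],s['q'])
c=cloud(d,m)
sel=(c[...,2]>.062)&(c[...,2]<.08)&(np.hypot(c[...,0]-.608,c[...,1]+.178)<.045)
b=c[sel]; (x,y),wh,a=cv2.minAreaRect((b[:,:2]*1000).astype(np.float32)); print(len(b),b.mean(0),x,y,wh,a)
V=np.linalg.svd(b[:,:2]-b[:,:2].mean(0),full_matrices=False)[2]; print(np.degrees(np.arctan2(V[0,1],V[0,0])))
g=lambda P:proj(P,m)
print(g([[.608,-.178,.073]]))
E
```

```text
2.15 [ 0.6114324  -0.1815789   0.21931502] [1.79866711e+02 1.31139034e-02 2.12219379e+01] [-17.55611433  26.02870312  92.26404836  -0.12742169  61.63405146
  51.28239908]
756 [ 0.61251015 -0.17604821  0.07253925] 610.8015747070312 -176.51126098632812 (59.32965087890625, 11.58642864227295) 21.9420166015625
-157.6584694174245
[[279.395476  199.4677385]]
```

View pics/w1.png

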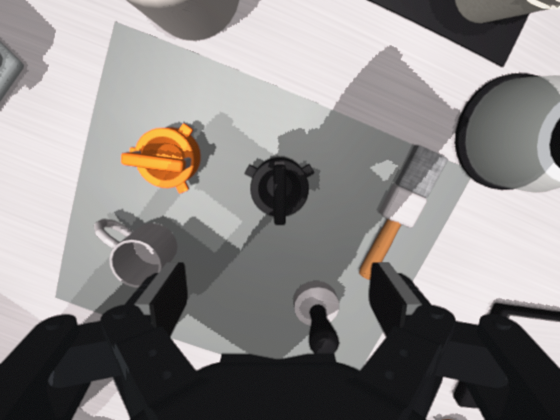

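The wrist view shows the carrier at (279,188), its bar end at (280,222) over the +x lug, and everything else clear of the finger paths. I'll descend, using the mean of the two measurements.

```bash
python3 - <<'E'
from h import *
s=env.sense(); print(s['eef_pos'],s['orientation']); 
s=dict(s); s['eef_pos']=np.array([.608,-.178,.221]); s['orientation']=[180,0,21.6]
go([.6102,-.177,.048],21.9,s)
E
```

```text
[ 0.6114324  -0.1815789   0.21931502] [1.79866711e+02 1.31139034e-02 2.12219379e+01]
shift [ 2.40e-03 -1.00e-04  1.73e-01] turn -0.005
```

apply_moves(moves=[[0.045,[0.002,0,0.02],0],[0.045,[0.002,0,0.04],0],[0.045,[0.002,0,0.06],0],[0.045,[0.002,0,0.085],0],[0.045,[0.002,0,0.11],0],[0.045,[0.002,0,0.13],0],[0.045,[0.002,0,0.14],0],[0.045,[0.002,0,0.14],0]])

```text
t: 3.15
eef_pos: [0.6107, -0.1742, 0.0806]
orientation: [-180.0, 0.1, 21.9]
force: [0.1, 1.0, 0.3]
gripper_width: 0.529
grasp_force: 0.0
```

```bash
python3 - <<'E'
from h import *
s=env.sense(); print(s['eef_pos'],s['orientation'],s['force'],s['gripper_width']); go([.6102,-.177,.048],21.9)
E
```

```text
[ 0.61071435 -0.17419632  0.0806196 ] [-1.79953979e+02  5.36743268e-02  2.18930641e+01] [0.08151316 0.95467425 0.29193999] 0.5289642434926647
shift [-0.0015  0.0024  0.0326] turn -0.0
```

apply_moves(moves=[[0.045,[0,0,0.012],0],[0.045,[0,0,0.024],0],[0.045,[0,0,0.032],0],[0.045,[0,0,0.032],0],[0,[0,0,0.032],0],[0,[0,0,0.032],0],[0,[0,0,0.032],0],[0,[0,0,0.032],0]], squeeze=60)

```text
t: 4.15
eef_pos: [0.6113, -0.1747, 0.0496]
orientation: [180.0, -0.0, 21.9]
force: [0.8, -0.8, 0.3]
gripper_width: 0.126
grasp_force: 60.4
```

```bash
python3 - <<'E'
from h import *
s=env.sense(); print(s)
E
```

```text
{'t': 4.15, 'q': array([-1.70167256e+01,  3.87241411e+01,  9.69746829e+01, -5.32563892e-03,
        4.42673251e+01,  5.11131310e+01]), 'joint_vel': array([ 0.08077866,  0.05007228,  0.03658717,  0.0657269 ,  0.04299587,
       -0.06464896]), 'effort': array([ 4.09872076e-01, -6.21168351e+01, -1.98642379e+01,  1.13287554e-01,
        1.87723590e-01, -1.87471065e-03]), 'eef_pos': array([ 0.6112888 , -0.17466046,  0.04955125]), 'orientation': array([ 1.79975854e+02, -2.40139146e-02,  2.18739610e+01]), 'force': array([ 0.80256327, -0.84645023,  0.349127  ]), 'ft_torque': array([-0.14773037, -0.04670635,  0.02649913]), 'grasp_force': 60.366783142089844, 'gripper_width': 0.12564918153345112}
```

```bash
python3 - <<'E'
from h import *
go([.537,.261,.34],52)
E
```

```text
shift [ 0.0935 -0.4319 -0.2906] turn -0.526
```

apply_moves(moves=[[0,[0,0,-0.01],0],[0,[0,0,-0.03],0],[0,[0,0,-0.07],0],[0,[0,0,-0.11],0],[0,[0,0,-0.16],0],[0,[0,0,-0.21],0],[0,[0,0,-0.25],0],[0,[0,0,-0.27],0]])

```text
t: 5.15
eef_pos: [0.6116, -0.1746, 0.324]
orientation: [179.8, -0.2, 21.9]
force: [-0.0, 1.5, -3.2]
gripper_width: 0.124
grasp_force: 60.0
```

```bash
python3 - <<'E'
from h import *
s=env.sense(); print(s['force'],s['grasp_force'],s['q']);go([.537,.261,.33],52)
E
```

```text
[-0.04074202  1.48752691 -3.21800695] 59.9820739030838 [-1.70071016e+01  2.00979668e+01  8.69483241e+01  2.28043697e-03
  7.26600246e+01  5.11124204e+01]
shift [ 0.0931 -0.432  -0.007 ] turn -0.526
```

Weight of about 0.33 kg: the carrier is held. Moving over the collar.

apply_moves(moves=[[0,[0.008,-0.035,0],-0.05],[0,[0.02,-0.09,0],-0.12],[0,[0.033,-0.15,0],-0.19],[0,[0.046,-0.21,0],-0.26],[0,[0.06,-0.27,0],-0.33],[0,[0.073,-0.335,0],-0.41],[0,[0.085,-0.395,0],-0.48],[0,[0.093,-0.432,0],-0.526]])

```text
t: 6.15
eef_pos: [0.5351, 0.2636, 0.3208]
orientation: [180.0, -0.1, 52.2]
force: [0.7, 0.6, -3.3]
gripper_width: 0.127
grasp_force: 60.0
```

apply_moves(moves=[[0,[0,0,0],0],[0,[0,0,0],0],[0,[0,0,0],0],[0,[0,0,0],0],[0,[0,0,0],0],[0,[0,0,0],0],[0,[0,0,0],0],[0,[0,0,0],0]])

```text
t: 7.15
eef_pos: [0.5364, 0.261, 0.3193]
orientation: [-180.0, 0.0, 52.0]
force: [-0.1, -0.2, -3.0]
gripper_width: 0.125
grasp_force: 59.9
```

```bash
python3 - <<'E'
from h import *
s=env.sense(); p,d,m=shot('wrist','w2'); print(s['t'],s['eef_pos'],s['orientation'],s['q'],s['force'])
p2,d2,m2=shot('top','top2')
c=cloud(d,m); g=c.reshape(-1,3); g=g[(g[:,2]>.194)&(g[:,2]<.207)&(np.hypot(g[:,0]-.537,g[:,1]-.261)<.08)]
print(len(g),g.min(0),g.max(0),g[:,2].mean())
print(proj([[.537,.261,.2]],m))
E
```

```text
7.15 [0.53643012 0.26101108 0.31929987] [-1.79999702e+02  2.38327933e-03  5.20137916e+01] [ 2.48036101e+01  1.68421464e+01  9.21447862e+01 -8.72083102e-04
  7.10153233e+01  6.27901022e+01] [-0.12536815 -0.20920612 -3.03606158]
2607 [0.49519001 0.2286141  0.19405846] [0.58436862 0.30974119 0.20217656] 0.19992537564824125
[[279.36244054 205.60846781]]
```

View pics/w2.png

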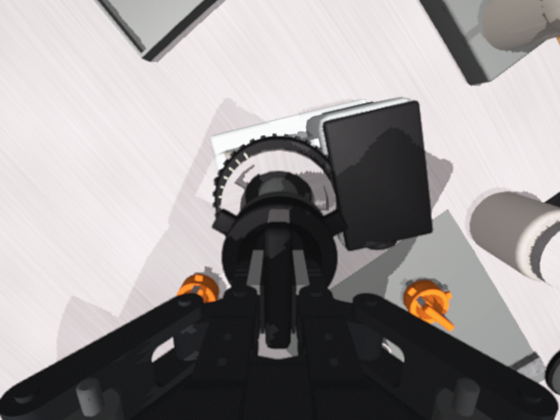

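The wrist view shows the carrier hanging at (280,250) with lugs at (228,225) and (335,225), and the collar arc behind it at (275,150-200). I'll fit both circles in this same view so that calibration errors cancel.

```bash
cat > fit.py <<'E'
from h import *
from scipy.optimize import least_squares
def fitouter(P,c0,R,nb=72):
    c0=np.array(c0,float)
    for _ in range(6):
        v=P[:,:2]-c0; r=np.hypot(*v.T); a=((np.arctan2(v[:,1],v[:,0])+np.pi)/(2*np.pi)*nb).astype(int)
        e=np.array([P[np.where(a==k)[0][np.argmax(r[a==k])],:2] for k in np.unique(a) if (a==k).sum()>3 and abs(r[a==k].max()-R)<.006])
        s=least_squares(lambda q:np.hypot(*(e-q).T)-R,c0,loss='soft_l1',f_scale=.001); c0=s.x
    return c0,len(e),np.abs(s.fun).mean()
E
python3 - <<'E'
from fit import *
for f,rg in(('w2',None),('top0',None)):
    p,d,m=load(f); c=cloud(d,m).reshape(-1,3); px=p.reshape(-1,3).astype(int)
    near=np.hypot(c[:,0]-.537,c[:,1]-.261)<.075
    g=c[near&(c[:,2]>.194)&(c[:,2]<.206)]; print(f,'outer',fitouter(g,[.537,.261],.05))
    st=c[near&(c[:,2]>.194)&(c[:,2]<.206)&(px.mean(1)>110)]; print('steel',len(st),fitouter(st,[.537,.261],.05))
    col=c[(c[:,2]>.180)&(c[:,2]<.191)&(np.hypot(c[:,0]-.62,c[:,1]-.217)<.08)&(np.hypot(c[:,0]-.537,c[:,1]-.261)>.053)]; print('col',len(col),cv2.minAreaRect((col[:,:2]*1000).astype(np.float32)))
p,d,m=load('w2'); c=cloud(d,m).reshape(-1,3); n=np.hypot(c[:,0]-.537,c[:,1]-.261)<.05
h,e=np.histogram(c[n][:,2],np.arange(.26,.36,.004)); print(list(zip(e.round(3),h)))
b=c[n&(c[:,2]>.304)&(c[:,2]<.314)]; print('body',len(b),fitouter(b,[.5364,.261],.0315))
l=c[n&(c[:,2]>.290)&(c[:,2]<.304)&(np.hypot(c[:,0]-.5364,c[:,1]-.261)>.034)]-[.5364,.261,0]
a=np.degrees(np.arctan2(l[:,1],l[:,0])); print(np.histogram(a,np.arange(-180,181,10)))
for lo,hi in((-40,20),(70,130)):
  k=(a>lo)&(a<hi); print(k.sum(),np.median(a[k]))
E
```

```text
w2 outer (array([0.53440321, 0.25978107]), 38, np.float64(0.00019668820356015673))
steel 2537 (array([0.53433861, 0.25980011]), 38, np.float64(0.0002129168836675234))
col 12539 ((612.7705688476562, 224.66217041015625), (125.28328704833984, 106.12329864501953), 65.27661895751953)
top0 outer (array([0.53449722, 0.25681801]), 71, np.float64(0.0007951368120281555))
steel 593 (array([0.53524919, 0.25757821]), 66, np.float64(0.0008418526489004385))
col 1611 ((610.3696899414062, 221.34909057617188), (126.12413024902344, 111.72172546386719), 65.5820083618164)
[(np.float64(0.26), np.int64(0)), (np.float64(0.264), np.int64(0)), (np.float64(0.268), np.int64(0)), (np.float64(0.272), np.int64(0)), (np.float64(0.276), np.int64(73)), (np.float64(0.28), np.int64(109)), (np.float64(0.284), np.int64(118)), (np.float64(0.288), np.int64(361)), (np.float64(0.292), np.int64(393)), (np.float64(0.296), np.int64(790)), (np.float64(0.3), np.int64(761)), (np.float64(0.304), np.int64(679)), (np.float64(0.308), np.int64(2799)), (np.float64(0.312), np.int64(48)), (np.float64(0.316), np.int64(40)), (np.float64(0.3
[... 192 characters left out ...]
285)), (np.float64(0.344), np.int64(419)), (np.float64(0.348), np.int64(251)), (np.float64(0.352), np.int64(361))]
body 3502 (array([0.53578096, 0.26056195]), 48, np.float64(0.00012601685490911175))
(array([  0,   0,   0,   0,   0,   0,   0,   0,   0,   0,   0,   0,   0,
         0,   0,   0, 100, 164,  17,   0,   0,   0,   0,   0,   0,   0,
         0,   0, 126, 135,  17,   0,   0,   0,   0,   0]), array([-180, -170, -160, -150, -140, -130, -120, -110, -100,  -90,  -80,
        -70,  -60,  -50,  -40,  -30,  -20,  -10,    0,   10,   20,   30,
         40,   50,   60,   70,   80,   90,  100,  110,  120,  130,  140,
        150,  160,  170,  180]))
281 -7.3119795193136845
278 110.9118484932632
```

apply_moves(moves=[[0,[-0.001,0,0.01],0],[0,[-0.001,0,0.025],0],[0,[-0.001,0,0.04],0],[0,[-0.001,0,0.055],0],[0,[-0.001,0,0.066],0],[0,[-0.001,0,0.074],0],[0,[-0.001,0,0.08],0],[0,[-0.001,0,0.08],0]])

```text
t: 8.25
eef_pos: [0.5357, 0.2602, 0.239]
orientation: [-180.0, 0.0, 52.0]
force: [-0.2, -0.3, -3.0]
gripper_width: 0.129
grasp_force: 59.9
```

apply_moves(moves=[[0,[0,0,0.001],0],[0,[0,0,0.003],0],[0,[0,0,0.005],0],[0,[0,0,0.007],0],[0,[0,0,0.008],0],[0,[0,0,0.008],0],[0,[0,0,0.008],0],[0,[0,0,0.008],0]])

```text
t: 9.25
eef_pos: [0.5358, 0.2602, 0.2314]
orientation: [180.0, -0.0, 52.0]
force: [-0.1, -0.2, -3.3]
gripper_width: 0.124
grasp_force: 59.9
```

```bash
python3 - <<'E'
from h import *
s=env.sense(); print(s['eef_pos'],s['force'],s['ft_torque'],s['orientation'])
E
```

```text
[0.53581741 0.26023344 0.23136343] [-0.08751362 -0.2212227  -3.26987571] [-0.00244759 -0.04356376  0.01408688] [ 1.79997956e+02 -1.96778632e-03  5.20133078e+01]
```

It's 18 mm inside the bore with no side force. Next I'll set the lugs on the rim gently.

apply_moves(moves=[[0,[0,0,0.001],0],[0,[0,0,0.002],0],[0,[0,0,0.003],0],[0,[0,0,0.0035],0],[0,[0,0,0.004],0],[0,[0,0,0.0045],0],[0,[0,0,0.0045],0],[0,[0,0,0.0045],0]])

```text
t: 10.25
eef_pos: [0.5361, 0.2601, 0.2274]
orientation: [180.0, -0.0, 52.0]
force: [-0.7, -3.9, 5.6]
gripper_width: 0.128
grasp_force: 61.2
```

Contact at the expected height, with about 9 N of pressure. Turning clockwise toward the slots.

apply_moves(moves=[[0,[0,0,0],0.035],[0,[0,0,0],0.07],[0,[0,0,0],0.105],[0,[0,0,0],0.14],[0,[0,0,0],0.175],[0,[0,0,0.0003],0.21],[0,[0,0,0.0006],0.245],[0,[0,0,0.001],0.28]])

```text
t: 11.25
eef_pos: [0.5358, 0.2603, 0.2253]
orientation: [-180.0, 0.0, 35.9]
force: [0.3, 0.5, -2.4]
gripper_width: 0.13
grasp_force: 60.0
```

```bash
python3 - <<'E'
from h import *
s=env.sense(); print(s['eef_pos'],s['force'],s['ft_torque'],s['orientation'])
E
```

```text
[0.53579913 0.26028351 0.22526189] [ 0.29078742  0.51407562 -2.3996767 ] [-0.00072482  0.01079312  0.01776695] [-1.79996631e+02  1.62429810e-02  3.58513815e+01]
```

The pressure is gone and z has dropped below rim contact, so the lugs are in the slots. Lowering.

apply_moves(moves=[[0,[0,0,0.002],0],[0,[0,0,0.004],0],[0,[0,0,0.006],0],[0,[0,0,0.008],0],[0,[0,0,0.01],0],[0,[0,0,0.012],0],[0,[0,0,0.0135],0],[0,[0,0,0.0135],0]])

```text
t: 12.25
eef_pos: [0.5357, 0.2602, 0.2122]
orientation: [-180.0, 0.0, 36.0]
force: [-1.4, -0.1, -2.8]
gripper_width: 0.128
grasp_force: 60.0
```

```bash
python3 - <<'E'
from h import *
s=env.sense(); print(s['eef_pos'],s['force'],s['ft_torque'],s['orientation'])
E
```

```text
[0.53573526 0.26021159 0.21215757] [-1.40905709 -0.07169572 -2.84264928] [ 0.00121692 -0.02028625  0.00944402] [-1.79998109e+02  1.45090118e-02  3.59737276e+01]
```

apply_moves(moves=[[0,[0,0,0.001],0],[0,[0,0,0.0017],0],[0,[0,0,0.0017],0.08],[0,[0,0,0.0017],0.16],[0,[0,0,0.0017],0.25],[0,[0,0,0.0017],0.34],[0,[0,0,0.0017],0.43],[0,[0,0,0.0017],0.5]])

```text
t: 13.25
eef_pos: [0.5357, 0.2603, 0.2108]
orientation: [-180.0, 0.0, 7.2]
force: [-0.5, -0.4, -2.0]
gripper_width: 0.129
grasp_force: 60.1
```

```bash
python3 - <<'E'
from h import *
s=env.sense(); print(s['eef_pos'],s['force'],s['ft_torque'],s['orientation'],s['q'][5])
E
```

```text
[0.53572837 0.26033679 0.2107726 ] [-0.45039876 -0.44289713 -2.03732356] [ 0.08485669  0.1287912  -0.01131049] [-1.79987930e+02  7.29282468e-04  7.17863896e+00] 107.58092443558077
```

Free so far; 5-6° should remain to the stop. Turning on slowly.

apply_moves(moves=[[0,[0,0,0.0003],0.02],[0,[0,0,0.0003],0.04],[0,[0,0,0.0003],0.06],[0,[0,0,0.0003],0.08],[0,[0,0,0.0003],0.095],[0,[0,0,0.0003],0.105],[0,[0,0,0.0003],0.115],[0,[0,0,0.0003],0.115]])

```text
t: 14.25
eef_pos: [0.5357, 0.2599, 0.2105]
orientation: [180.0, 0.0, 0.7]
force: [-4.6, -1.6, 5.1]
gripper_width: 0.122
grasp_force: 61.3
```

```bash
python3 - <<'E'
from h import *
s=env.sense(); print(s['eef_pos'],s['force'],s['ft_torque'],s['orientation'],s['q'][5])
E
```

```text
[0.53573669 0.2599242  0.21050324] [-4.55545147 -1.57271712  5.1113674 ] [-0.1412057   0.70831279  0.43088344] [1.79967426e+02 6.39162399e-03 7.37926463e-01] 114.02857929672538
```

apply_moves(moves=[[0,[0,0,0],0.01],[0,[0,0,0],0.02],[0,[0,0,0],0.03],[0,[0,0,0],0.03],[0,[0,0,0],0.03],[0,[0,0,0],0.03],[0,[0,0,0],0.03],[0,[0,0,0],0.03]])

```text
t: 15.25
eef_pos: [0.5358, 0.2597, 0.2105]
orientation: [179.9, -0.0, -0.9]
force: [-4.3, -2.6, 5.4]
gripper_width: 0.127
grasp_force: 64.3
```

```bash
python3 - <<'E'
from h import *
s=env.sense(); print(s['eef_pos'],s['force'],s['ft_torque'],s['orientation'],s['q'][5])
E
```

```text
[0.53579551 0.25973123 0.2104833 ] [-4.25297249 -2.57407895  5.40389505] [-0.31943697  0.63196056  0.944613  ] [ 1.79929773e+02 -1.11311851e-02 -8.98615689e-01] 115.69156767168367
```

The torque rises from 0.43 to 0.94 Nm over just 1.6°, so this is the solid stop. I'll ease off slightly while staying pressed against it, then open.

apply_moves(moves=[[0,[0,0,0],-0.01],[0,[0,0,0],-0.02],[0,[0,0,0],-0.02],[0.04,[0,0,0],-0.02],[0.04,[0,0,0],-0.02],[0.04,[0,0,0],-0.02],[0.04,[0,0,0],-0.02],[0.04,[0,0,0],-0.02]])

```text
t: 16.25
eef_pos: [0.5358, 0.2603, 0.2103]
orientation: [-180.0, -0.0, 0.2]
force: [-0.1, -0.4, -0.7]
gripper_width: 0.469
grasp_force: 0.0
```

apply_moves(moves=[[0.04,[0,0,-0.005],0],[0.04,[0,0,-0.015],0],[0.04,[0,0,-0.03],0],[0.04,[0,0,-0.05],0],[0.04,[-0.01,0,-0.075],0],[0.04,[-0.03,0,-0.1],0],[0.04,[-0.05,0,-0.12],0],[0.04,[-0.06,0,-0.13],0]])

```text
t: 17.25
eef_pos: [0.4755, 0.2603, 0.3426]
orientation: [-179.9, -0.2, 0.2]
force: [0.3, -0.7, 0.1]
gripper_width: 0.466
grasp_force: 0.0
```

apply_moves(moves=[[0.04,[0,0,0],0],[0.04,[0,0,0],0],[0.04,[0,0,0],0],[0.04,[0,0,0],0],[0.04,[0,0,0],0],[0.04,[0,0,0],0],[0.04,[0,0,0],0],[0.04,[0,0,0],0]])

```text
t: 18.25
eef_pos: [0.4758, 0.2601, 0.3403]
orientation: [-180.0, -0.0, 0.2]
force: [-0.2, 0.7, -0.2]
gripper_width: 0.472
grasp_force: 0.0
```

```bash
python3 - <<'E'
from fit import *
p,d,m=shot('wrist','w3'); c=cloud(d,m).reshape(-1,3)
n=np.hypot(c[:,0]-.535,c[:,1]-.26)<.04; b=c[n&(c[:,2]>.222)&(c[:,2]<.245)]; t=b[b[:,2]>.229]
V=np.linalg.svd(t[:,:2]-t[:,:2].mean(0),full_matrices=False)[2]; print(len(t),t.mean(0),np.percentile(t[:,2],[50,95]),np.degrees(np.arctan2(V[0,1],V[0,0])))
print(env.sense()['force'],env.sense()['t'])
E
```

```text
1170 [0.53492438 0.26017415 0.23349698] [0.2336178  0.23494583] -178.4735879776281
[-0.39232299 -0.03211683 -0.67752742] 18.3
```

View pics/w3.png

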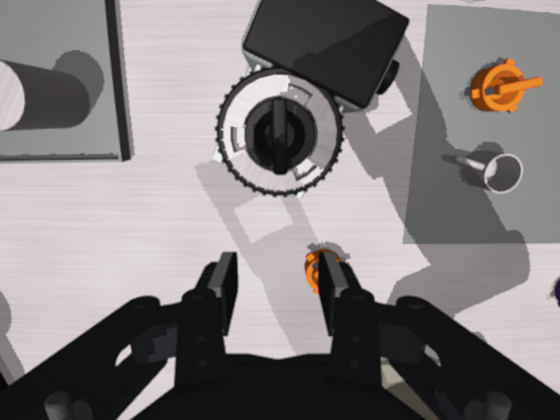

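The carrier sits flush at (280,132). The bar top is 34 mm above the rim as it should be, and its yaw of 1.5° matches the stop (-24.4 - 34 + 60 = 1.6°). The slots are empty at (297,92), (237,135) and (303,168). Handing in.

```bash
python3 -c "
from bench import env
print(env.hand_in())"
```

```text
the job is handed in; nothing more can be done
None
```

The upper burr carrier is back in the grinder's collar, turned clockwise to the stop and let go; the job was handed in after about 18 s, and the tamper, cup and brush were not touched.

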